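Move the glue pot from its trivet into the hooded warmer

TASK

Lift the steel glue pot off its trivet stand and set it down upright on the bench warmer's open landing, its side handle pointing away from the hood, and let go. Then, since the hood leaves no room above the pot, take it by its side handle and slide it in under the hood, pressing back the spring contact until the near side of the pot drops off the landing into the bay; leave it there flat and let go. Do not drop or tip the pot, and leave the other things on the bench where they are.

Things in the scene. Friction and masses are not known exactly. Their poses are not given: they have to be found in the camera images.
- pot: Closed round steel pot, 0.55 to 0.9 kg: 100 mm diameter, with its flat lid 80 mm high. Origin: centre of its underside; z up. A rigid bail stands over the lid in the pot's y-z plane; a straight level wooden side handle reaches from 70 to 175 mm from the axis towards the pot's +y. Starts on the stand, handle towards the world's +y give or take 52 degrees.
- pot_bail (a point): Middle of the bail's wooden grip: a level round bar 14 mm in diameter and 72 mm long, along the pot's y, its axis 135 mm above the pot's underside, on the pot's axis; 55 mm free below it down to the lid.
- pot_handle (a point): Point to grip on the wooden side handle: on its centre line, 140 mm from the pot's axis along +y and 50 mm above the underside. The handle is 18 mm wide (along the pot's x) and 16 mm high.
- stand: Fixed round three-legged trivet of dark steel, 128 mm diameter, its top 60 mm above the bench with a lip 7 mm high around the pot (inner diameter 119 mm). Origin: under its middle, at bench level. It stands in one of two places on the robot's left (the wooden hat block is in the other).
- warmer: Fixed bench warmer of grey steel, 150 mm wide (its x). Origin: on the bench under the middle of its bay; z up; the pot slides in towards its -y. Its yaw is within 15 degrees of the world's. With the pot home, the pot's axis is at x = 0, between y = 0 (against the landing's step) and y = -6 mm (contact pressed right back); the underside is 8 mm above the bench.
- warmer_landing (a point): Middle of the top of the warmer's open landing: a bare aluminium plate, top 14 mm above the bench, 150 mm wide (warmer x) and 170 mm long (warmer y from +50.5 to +220 mm). This point is at y = +135 mm from the warmer's origin.
- warmer_bay (a point): Middle of the bay floor: on the warmer's axis (x = y = 0), 8 mm above the bench. The floor runs from the rear block's face at y = -57 mm to the landing's edge at y = +50.5 mm, a straight step 6 mm up to the landing. Cheeks 122 mm apart, their tops 24 mm above the bench, line both sides of the bay from y = -56 to +48 mm.
- warmer_hood (a point): Middle of the hood's open edge, at y = +35 mm on its underside. The hood hangs on a rear pillar over the full width from y = -120 to +35 mm, underside 165 mm and top 190 mm above the bench; the space below is open to both sides.
- contact (a joint): Sprung brass contact plate, 44 mm wide, at the back of the bay, 21 to 39 mm above the bench; its face is at warmer y = -42 mm when free. Value: how far it is pressed towards the warmer's -y, 0 to 0.013 m. It takes about 1.2 N to start and 5 N at the end; with the pot home it reads about 0.0075 or more.
- hatblock: Bystander: wooden hat block, a pale dome 104 mm in diameter and 66 mm high; origin under its middle.
- mug: Bystander: white mug, 80 mm wide, 90 mm high; origin under its middle.
- bottle: Bystander: amber bottle, 64 mm diameter, 170 mm high; origin under its middle.
- brush: Bystander: hand brush lying down; origin at the middle of its length.
- spool: Bystander: thread spool, 48 mm diameter, 60 mm high, standing; origin under its middle.
- tin: Bystander: round steel tin, 80 mm diameter, 50 mm high; origin under its middle.
- hammer: Bystander: hammer lying down; origin at the middle of its length.
Mind the look-alikes: they are no part of the job. What is shaped like the pot but pink is not meant.

How it is judged:
By the outcome, as a careful person would: the job done as asked, in the order asked, and still so for the second after the job is handed in, with the robot touching nothing.
It also fails if it takes over 54 s, if anything falls off the work surface, if the arm or the gripper's body presses on something with over 40 N, if the wrist force passes 120 N, or if a joint passes its speed limit or range.

ROBOT

A 7-joint arm with a two-finger parallel gripper is mounted at the origin on the work surface. World frame = base frame: x ahead of the robot, y to its left, z up, the work surface at z = 0. Lengths are in m, angles in degrees, forces in N, time in s.
With the tool pointing down it reaches from about 0.35 to 0.775 m from the base axis. Payload 3.1 kg.
Tool frame: the origin (TCP) lies on the centre line of the jaws, within the pads' length; the fingertips stand 17 mm ahead of it and the grasp point (between the pads) lies 2 mm behind it (robot.tip_reach is the distance from the TCP to the fingertips, in m); z points along the fingers, y is the line along which they close (so a half turn about z gives the same grasp; the last joint's range is limited). The gripper opens to 85 mm and grips with 20 to 120 N. Pads are 22 mm wide; open, the fingers measure 114 mm over their backs; the gripper's body (76 mm by 85 mm) begins 54 mm behind the grasp point. The pads swing forward as they close: fully open they stand 13 mm farther back than shut.
Start: joints at [70.949, 17.813, 0.802, 86.603, -0.252, 75.585, -1.558], TCP at [0.158, -0.527, 0.248] pointing down, gripper open.
Joint ranges: [-154.91, 154.91], [-16.99, 109.72], [-72.82, 74.43], [7.12, 147.25], [-82.49, 262.49], [11.32, 116.49], [-174.64, 174.64]. Speed limits (degrees/s): [159.86, 159.86, 180, 180, 180, 180, 180].

INTERFACE

Orientations are given as [roll, pitch, yaw] about the fixed x, y, z axes, in that order (R = Rz(yaw) Ry(pitch) Rx(roll)).
In Python, from station import robot, fingers, vision, workorder, recognise gives the robot as it stands. Calls block until the motion is done:
- robot.move_to(position, orientation): joint-space move of the TCP to a pose.
- robot.line_to(position, orientation=None, velocity=0.15, f_stop=None): straight line of the TCP; orientation=None keeps the orientation; velocity is the mean speed in m/s. With f_stop (N) it stops when the force on the tool has changed by that much, and returns True; else False.
- robot.move_j(angles): joint-space move.
- fingers.gripper_to(opening, force=None): opening from 0.0 (shut) to 1.0 (fully open); force is the grip in N (None keeps the last); returns when the fingers have stopped.
- robot.pause(seconds).
- robot.inverse_kinematics(position, orientation): joint angles nearest the present ones, or None.
- vision.grab_frame(name): name is "scene" or "top" or "wrist"; returns the picture (420x560x3 uint8, red, green, blue); there is no depth.
- vision.calibration(name): a dict with "mtx" (3x3 intrinsics, pixels), "extrinsics" (4x4, takes a point from world to camera coordinates); the wrist camera has in their place "T_tool_cam" (4x4, takes a point from camera to tool coordinates, whose origin is the TCP and whose axes are the flange's). Camera axes: x right, y up, looking along -z (the intrinsics and any distortion apply to the point x, -y, -z); pixel columns grow to the right and rows downward; lengths in m; the calibration is good to about 2 mm. A picture is of the moment at which its call begins: read the wrist's pose just before it. calibration takes no time and is no camera call.
A pose or a line that the arm cannot do raises robot.PlanningError and nothing moves.
- workorder.close_job(): hands the job in; it is judged then, once.
Trained networks look in the newest picture that a camera, given by its name, has taken for a name from the list of things; names that differ only in an ending like _2 or _b are one class to them, and where a whole thing is asked for, a point or a joint stands for the part that bears it (a point fixed in the world has none). Each returns a list of dicts, best first, with "p" (0 to 1); they miss things now and then, are a little off and sometimes report something else, mostly with a low value. They report only what shows in the picture. A call takes as long as a camera call. They do not tell look-alikes from the thing itself.
- recognise(label, camera): "rect" ([centre column, centre row, width, height] in pixels, round what is visible of it).
Readings, each from a call of its own:
- robot.current_time_s(): time.
- robot.current_joint_positions(): joint angles.
- robot.current_dq(): joint speeds.
- robot.current_joint_torque(): joint torques, N m.
- robot.current_tool_pos(): TCP position.
- robot.current_eef_rot(): TCP orientation.
- robot.current_contact_force(): force on the tool from outside, world axes, zero at the start.
- robot.current_torque(): the same for the moment, N m.
- robot.current_finger_gap(): opening from 0.0 (shut) to 1.0 (fully open).
- robot.current_gripper_force(): force on a finger pad.
Only numpy, scipy, OpenCV 4.12 (cv2) and the standard library are available. Lean on these libraries where they do the work, as an engineer would, in place of code of your own. Each camera call takes 0.05 s, during which the arm holds its last target. There are 200 camera calls.

## Working session

There is one attempt and no reset: what is moved stays moved. The work goes in short steps, each a Python script; the robot and the scene stay as the last script left them, time stands still between calls to the robot, and variables do not carry over. Pictures are saved under pics/ and viewed, at most 10 in all, crops included, and the job is handed in when it is done.

```bash
mkdir -p pics; cat > h.py <<'E'
from station import robot, fingers, vision, workorder, recognise
import numpy as np, cv2
def cal(n):
    c=vision.calibration(n); return np.array(c["mtx"]),np.array(c["extrinsics"]),c
def proj(n,P):
    K,E,c=cal(n); p=E@np.r_[P,1]; q=K@np.array([p[0],-p[1],-p[2]]); return q[:2]/q[2]
def ray(n,uv,z):
    K,E,c=cal(n); d=np.linalg.inv(K)@np.r_[uv,1]; d=np.array([d[0],-d[1],-d[2]])
    R,t=E[:3,:3],E[:3,3]; o=-R.T@t; w=R.T@d; return o+w*(z-o[2])/w[2]
def save(img,f): cv2.imwrite("pics/"+f,img[:,:,::-1])
E
python3 - <<'E'
from h import *
for n in("top","scene"):
    save(vision.grab_frame(n),n+"0.png")
    print(n,{k:v for k,v in vision.calibration(n).items()})
    for l in ["pot","stand","warmer","pot_bail","pot_handle","warmer_landing","warmer_bay","warmer_hood","hatblock","mug","bottle","tin"]:
        print(l,[(np.round(d["rect"]).tolist(),round(d["p"],2), np.round(ray(n,d["rect"][:2],0.08),3).tolist()) for d in recognise(l,n)][:3])
print(robot.current_time_s())
E
```

```text
top {'mtx': array([[483.70394238,   0.        , 278.88322446],
       [  0.        , 483.70394238, 204.51391523],
       [  0.        ,   0.        ,   1.        ]]), 'extrinsics': array([[ 0.01440376, -0.99988981,  0.0035923 ,  0.10833968],
       [ 0.99878445,  0.01455703,  0.04709254, -0.52127973],
       [-0.04713964,  0.00290962,  0.99888407, -1.63000842],
       [ 0.        ,  0.        ,  0.        ,  1.        ]])}
pot [([186.0, 237.0, 70.0, 39.0], 0.69, [0.408, 0.416, 0.08]), ([104.0, 253.0, 64.0, 44.0], 0.55, [0.35, 0.681, 0.08])]
stand [([215.0, 238.0, 27.0, 41.0], 0.69, [0.404, 0.323, 0.08])]
warmer [([384.0, 172.0, 126.0, 60.0], 0.96, [0.628, -0.227, 0.08])]
pot_bail [([186.0, 237.0, 80.0, 35.0], 0.95, [0.407, 0.414, 0.08]), ([105.0, 252.0, 57.0, 50.0], 0.82, [0.354, 0.677, 0.08])]
pot_handle [([185.0, 237.0, 76.0, 35.0], 0.88, [0.406, 0.418, 0.08]), ([104.0, 253.0, 64.0, 50.0], 0.71, [0.352, 0.679, 0.08])]
warmer_landing [([383.0, 176.0, 127.0, 57.0], 0.74, [0.616, -0.222, 0.08])]
warmer_bay [([384.0, 174.0, 129.0, 63.0], 0.7, [0.621, -0.224, 0.08]), ([363.0, 263.0, 24.
[... 1324 characters left out ...]
 0.76, [0.368, 0.693, 0.08]), ([199.0, 175.0, 66.0, 107.0], 0.52, [0.64, -0.227, 0.08])]
pot_handle [([432.0, 353.0, 46.0, 83.0], 0.57, [0.361, 0.695, 0.08])]
warmer_landing [([199.0, 177.0, 66.0, 106.0], 0.96, [0.645, -0.214, 0.08])]
warmer_bay []
warmer_hood [([205.0, 177.0, 64.0, 109.0], 0.69, [0.628, -0.204, 0.08])]
hatblock [([272.0, 290.0, 36.0, 35.0], 0.6, [0.64, 0.331, 0.08])]
mug [([222.0, 280.0, 37.0, 41.0], 0.62, [0.755, 0.233, 0.08])]
bottle [([317.0, 219.0, 18.0, 22.0], 0.71, [0.379, 0.149, 0.08]), ([205.0, 115.0, 19.0, 22.0], 0.7, [0.483, -0.556, 0.08]), ([222.0, 280.0, 33.0, 40.0], 0.48, [0.752, 0.231, 0.08])]
tin [([285.0, 174.0, 22.0, 24.0], 0.64, [0.364, -0.093, 0.08])]
1.3
```

View pics/top0.png

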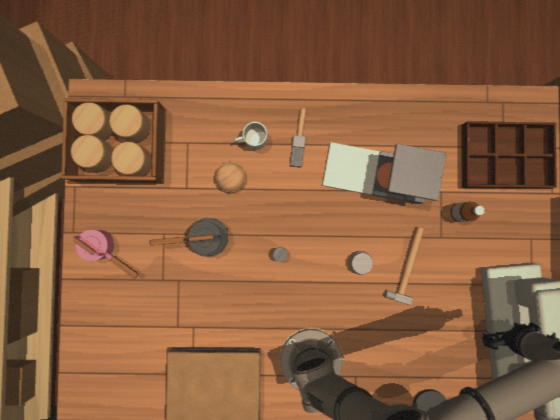

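View pics/scene0.png

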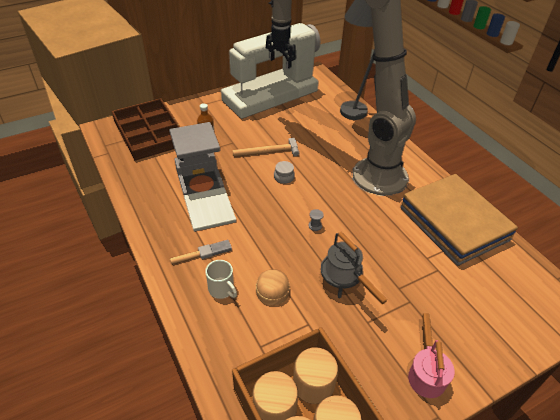

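Look-alikes: the pink pot at top (93,245) / scene (432,372), and the steel pot on the dark trivet at top (207,237) / scene (343,262). The network also mistook the hat block and warmer for it. I choose the steel pot on the trivet and check it in a close crop.

```bash
python3 - <<'E'
import cv2,numpy as np
a=cv2.imread("pics/top0.png")
f=5
A=cv2.resize(a[135:210,318:448],None,fx=f,fy=f,interpolation=cv2.INTER_CUBIC)
B=cv2.resize(a[215:260,145:275],None,fx=f,fy=f,interpolation=cv2.INTER_CUBIC)
B=np.clip(B.astype(float)*1.8,0,255).astype('uint8')
cv2.imwrite("pics/crop1.png",np.vstack([A,B]))
E
```

```text
(no output)
```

View pics/crop1.png

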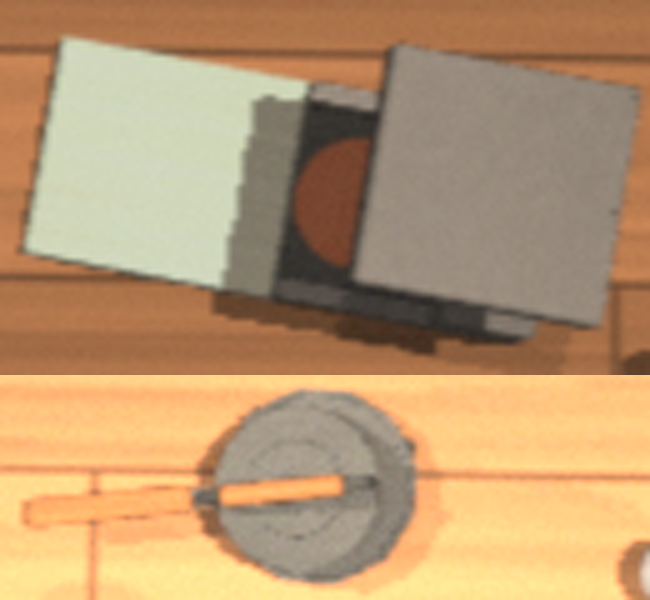

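The crop confirms the steel pot on the dark trivet. The bail grip runs from (222,495) to (342,487) in the crop and the handle points left. Landing corners are at (62,38), (310,84), (273,298) and (22,252), with the hood on the right. Next I fit both poses and take a wrist look at the pot.

```bash
cat >> h.py <<'E'
from scipy.optimize import least_squares
def fit(n,pts,x0):
    # pts: list of (uv, local xyz); pose x,y,yaw
    def W(p,l): c,s=np.cos(p[2]),np.sin(p[2]); return [p[0]+c*l[0]-s*l[1],p[1]+s*l[0]+c*l[1],l[2]]
    r=least_squares(lambda p:np.concatenate([proj(n,W(p,l))-uv for uv,l in pts]),x0,x_scale=[.01,.01,.05])
    return r.x, r.fun
def wproj(P,T,K,tool):  # wrist camera
    X=np.linalg.inv(tool@T)@np.r_[P,1]; q=K@np.array([X[0],-X[1],-X[2]]); return q[:2]/q[2]
def toolT():
    from scipy.spatial.transform import Rotation as R
    M=np.eye(4); M[:3,:3]=R.from_euler("xyz",robot.current_eef_rot(),degrees=True).as_matrix(); M[:3,3]=robot.current_tool_pos(); return M
E
python3 - <<'E'
from h import *
a=lambda x,y:np.array([318+(x+.5)/5-.5,135+(y+.5)/5-.5])
b=lambda x,y:np.array([145+(x+.5)/5-.5,215+(y-375+.5)/5-.5])
L=[(a(62,38),(.075,.22,.014)),(a(22,252),(-.075,.22,.014)),(a(310,84),(.075,.0505,.014)),(a(273,298),(-.075,.0505,.014)),
(a(397,45),(.075,.035,.19)),(a(354,282),(-.075,.035,.19)),(a(638,92),(.075,-.12,.19)),(a(602,326),(-.075,-.12,.19))]
p,f=fit("top",L,[.63,-.22,0]);print("warmer",p,np.degrees(p[2]),f.round(1))
P=[(b(222,495),(0,.036,.195)),(b(342,487),(0,-.036,.195)),(b(25,512),(0,.175,.11))]
q,f=fit("top",P,[.4,.35,0]);print("pot",q,np.degrees(q[2]),f.round(1))
np.savez("est.npz",w=p,p=q)
print(robot.current_eef_rot(),robot.current_joint_positions(),vision.calibration("wrist"))
for yaw in range(-180,181,30):
    r=robot.inverse_kinematics([q[0],q[1],.40],[180,0,yaw]); print(yaw,None if r is None else np.round(r))
E
```

```text
warmer [ 0.62419595 -0.26071988 -0.16911533] -9.689594401022259 [ 0.3 -0.   0.5  0.2 -0.4 -0.2 -0.7  0.1 -0.7 -0.6 -0.5  0.3  1.2 -0.7
  0.2  0.8]
pot [0.40731087 0.34960665 0.09781281] 5.604261458013433 [-0.2  0.3 -0.3 -0.1  0.5 -0.1]
[1.79998736e+02 1.36967819e-03 1.66650148e+01] [70.94998311 17.81318134  0.80334466 86.60222079 -0.2522848  75.58514726
 -1.55736667] {'mtx': array([[363.25412717,   0.        , 278.62459346],
       [  0.        , 363.25412717, 216.05116984],
       [  0.        ,   0.        ,   1.        ]]), 'T_tool_cam': array([[ 1.69555114e-04,  9.53551061e-01,  3.01231380e-01,
         7.65444253e-02],
       [ 9.99999747e-01,  4.63134224e-05, -7.09478819e-04,
        -3.72328523e-05],
       [-6.90475337e-04,  3.01231424e-01, -9.53550813e-01,
        -1.25074575e-01],
       [ 0.00000000e+00,  0.00000000e+00,  0.00000000e+00,
         1.00000000e+00]])}
-180 [ -0.  27. -69.  68.  26. 101.  28.]
-150 [ -3.  24. -62.  68.  21.  99.  61.]
-120 [ -3.  24. -62.  68.  21.  99.  91.]
-90 [ -3.  24. -62.  68.  21.  99. 121.]
-60 [ -3.  24. -62.  68.  21.  99. 151.]
-30 [ -79.   19.   54.   71.  -15.   97. -149.]
0 [  -3.   25.  -64.   68.   22.  100. -150.]
30 [  -9.   21.  -50.   68.   16.   98. -115.]
60 [ -1.  27. -68.  68.  25. 100. -92.]
90 [ -3.  24. -62.  68.  21.  99. -59.]
120 [ -3.  24. -62.  68.  21.  99. -29.]
150 [  1.  28. -72.  68.  27. 101.  -4.]
180 [ -0.  27. -69.  68.  26. 101.  28.]
```

```bash
python3 - <<'E'
from h import *
e=np.load("est.npz");q=e["p"];yaw=90+np.degrees(q[2])
t=robot.current_tool_pos(); 
u=t*np.array([1,1,0]); u=u/np.linalg.norm(u)*np.hypot(q[0],q[1]); u[2]=.36
j=np.array(robot.inverse_kinematics(u,robot.current_eef_rot())); print(j.round(1))
j[0]-=np.degrees(np.arctan2(q[1],q[0])-np.arctan2(t[1],t[0])); j[6]=-37
robot.move_j(j); print(robot.current_tool_pos(),robot.current_eef_rot())
robot.move_to([q[0],q[1],.34],[180,0,yaw]); print(np.round(robot.current_joint_positions(),1),robot.current_time_s())
T=toolT(); im=vision.grab_frame("wrist"); c=vision.calibration("wrist")
np.save("T1.npy",T); cv2.imwrite("pics/w1raw.png",im[:,:,::-1])
ca,sa=np.cos(q[2]),np.sin(q[2])
for l in [(0,.036,.195),(0,-.036,.195),(0,.175,.11),(0,.07,.11),(0,0,.14)]:
    P=[q[0]-sa*l[1],q[1]+ca*l[1],l[2]]; uv=wproj(P,np.array(c["T_tool_cam"]),np.array(c["mtx"]),T); print(l,uv.round(1))
    cv2.drawMarker(im,tuple(int(round(v)) for v in uv),(0,255,0),cv2.MARKER_CROSS,14,1)
save(im,"w1.png")
E
```

```text
[70.7 14.5  1.  75.5 -0.3 90.  -1.6]
[0.40812369 0.34860418 0.35989596] [1.79987575e+02 3.55411813e-02 9.51112511e+01]
[-43.1  14.6   1.   78.3  -0.2  87.3 -36.7] 4.7583
(0, 0.036, 0.195) [280.1 157.3]
(0, -0.036, 0.195) [280.1 247.6]
(0, 0.175, 0.11) [280.  -22.6]
(0, 0.07, 0.11) [280.  107.1]
(0, 0, 0.14) [280.  187.8]
```

View pics/w1.png

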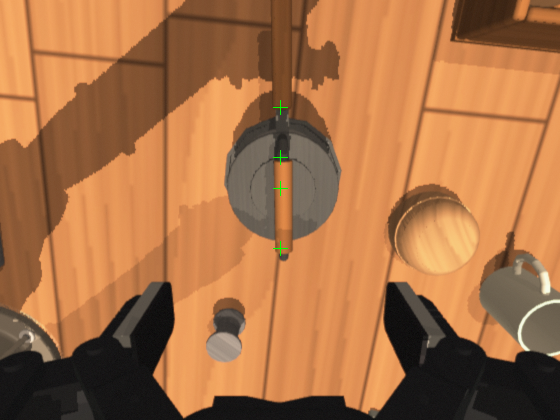

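The bar ends show at (283.5,160) and (284.5,251), about 3 px off the prediction, or roughly +3 mm in x and -2 mm in y. The pot is steel grey with its handle upward in the image, so I correct the estimate and grasp the bail.

```bash
python3 - <<'E'
from h import *
e=np.load("est.npz");q=e["p"];w=e["w"];yaw=90+np.degrees(q[2])
q=q+[.0025,-.002,0]
robot.line_to([q[0],q[1],.25],[180,0,yaw]);
robot.line_to([q[0],q[1],.193],velocity=.1)
fingers.gripper_to(0.0,100); print("gap",robot.current_finger_gap(),robot.current_gripper_force(),robot.current_contact_force().round(1))
t=robot.current_tool_pos(); f0=robot.current_contact_force()
robot.line_to([t[0],t[1],.215],velocity=.06); 
print(t,robot.current_finger_gap(),(robot.current_contact_force()-f0).round(1),robot.current_torque().round(2))
robot.line_to([t[0],t[1],.30],velocity=.15)
s=[-np.sin(w[2]),np.cos(w[2])]; g=[w[0]+.14*s[0],w[1]+.14*s[1]]; print("goal",g)
robot.move_to([g[0],g[1],.28],[180,0,90+np.degrees(w[2])])
print(robot.current_time_s(),np.round(robot.current_joint_positions(),1),robot.current_finger_gap(),robot.current_contact_force().round(1),robot.current_torque().round(2))
save(np.hstack([vision.grab_frame("wrist"),vision.grab_frame("scene")[:, :]])[:, :],"w2.png")
a=cv2.imread("pics/w2.png"); cv2.imwrite("pics/w2s.png",np.hstack([cv2.resize(a[:,:560],(400,300)),a[60:360,130:530]]))
E
```

```text
gap 0.12790000202247898 97.47562050819397 [0.7 0.3 2.8]
[0.41019228 0.34759188 0.19332054] 0.12832199222183624 [-1.6 -0.4 -9.7] [-0.01  0.03  0.02]
goal [np.float64(0.647759398383792), np.float64(-0.12271711641810235)]
10.1 [ -2.6  31.5  20.7  63.8 -10.8  86.5   6.5] 0.1255770738231191 [-0.2  0.6 -6.8] [0.06 0.01 0.  ]
```

View pics/w2s.png

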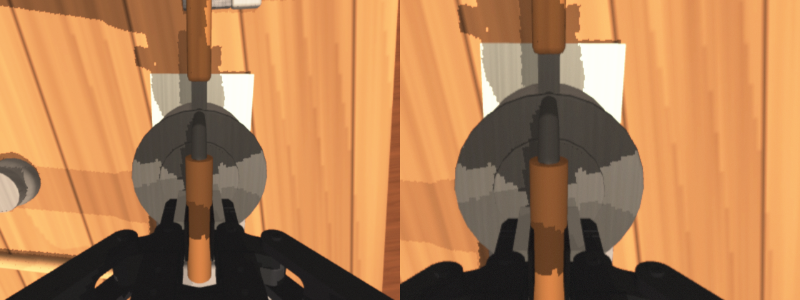

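The pot hangs level in the gripper over the landing (landing edge corners at about (152,73) and (254,73) in the left view), handle away from the hood. The landing sits about 5 mm further in +x than I estimated. Now I set the pot down.

```bash
python3 - <<'E'
from h import *
e=np.load("est.npz");w=e["w"]
c,s=np.cos(w[2]),np.sin(w[2]); g=[w[0]+.004*c-.14*s,w[1]+.004*s+.14*c]
robot.line_to([*g,.160],velocity=.12)
print(robot.line_to([*g,.141],velocity=.02,f_stop=4),robot.current_tool_pos(),robot.current_contact_force().round(1))
robot.pause(.2)
fingers.gripper_to(0.6,40); robot.pause(.1)
robot.line_to([*g,.235],velocity=.15)
# look from above the handle side
h=[w[0]+.004*c-.27*s,w[1]+.004*s+.27*c]
robot.move_to([*h,.30],[180,0,90+np.degrees(w[2])])
T=toolT();np.save("T3.npy",T); im=vision.grab_frame("wrist"); save(im,"w3.png")
print(robot.current_time_s(),np.round(robot.current_joint_positions(),1))
E
```

```text
True [ 0.65165335 -0.12358832  0.14734974] [-0.2 -0.3  5.6]
14.2083 [-12.1  33.3  19.7  58.1 -10.6  90.3  -5.2]
```

View pics/w3.png

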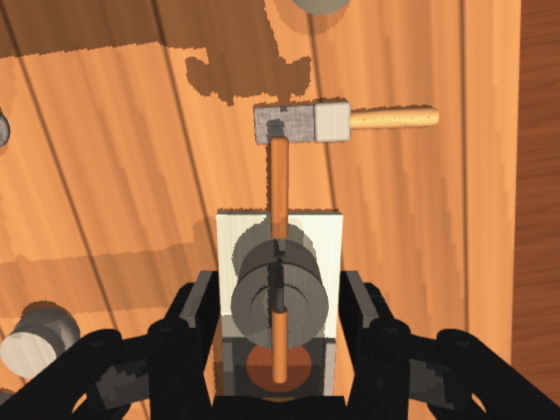

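The pot stands upright and centred on the landing, handle pointing away from the hood with its tip at (280,139). The brush, spanning (255–350, 103–143), lies just under or beyond the handle tip, so I check how close it is before choosing the grip point.

```bash
cat >> h.py <<'E'
def wray(uv,z,tool):
    c=vision.calibration("wrist");K=np.array(c["mtx"]);M=tool@np.array(c["T_tool_cam"])
    d=np.linalg.inv(K)@np.r_[uv,1]; d=M[:3,:3]@np.array([d[0],-d[1],-d[2]]); o=M[:3,3]; return o+d*(z-o[2])/d[2]
def towarm(P,w):
    c,s=np.cos(w[2]),np.sin(w[2]); a,b=P[0]-w[0],P[1]-w[1]; return np.array([c*a+s*b,-s*a+c*b])
E
python3 - <<'E'
from h import *
w=np.load("est.npz")["w"];T=np.load("T3.npy")
for n,uv,z in [("Lcorner",(219,212),.014),("Rcorner",(342,212),.014),("tip top",(280,138),.072),("bail far",(280,312),.152),("bail near",(279.5,382),.152),
 ("brush near L z0",(258,144),.0),("brush near L z.03",(258,144),.03),("brush ferrule R z.02",(350,141),.02),("brush far",(256,104),.02),("handle end",(438,118),.02)]:
    print(n,(towarm(wray(uv,z,T),w)*1000).round(1))
n=lambda uv,z,cam:(towarm(ray(cam,uv,z),w)*1000).round(1)
print("scene brush corners",n((201,248),.02,"scene"),n((231,249),.02,"scene"))
E
```

```text
Lcorner [-67.6 222.2]
Rcorner [ 77.5 222.4]
tip top [  4.  313.6]
bail far [  4.2 174.8]
bail near [  3.9 101.2]
brush near L z0 [-21.1 299.9]
brush near L z.03 [-19.4 303.2]
brush ferrule R z.02 [ 80.8 305.5]
brush far [-21.4 344.1]
handle end [173.8 330. ]
scene brush corners [ 71.  320.3] [-20.7 353.3]
```

The brush edge is at warmer y≈300 mm, the pot axis at ≈138 and the handle tip at 313. I grip at y≈268, 130 mm from the axis, which clears the brush, and then slide.

```bash
python3 - <<'E'
from h import *
w=np.load("est.npz")["w"];c,s=np.cos(w[2]),np.sin(w[2])
P=lambda x,y,z:[w[0]+x*c-y*s,w[1]+x*s+y*c,z]
robot.line_to(P(.004,.268,.11),velocity=.15)
print(robot.line_to(P(.004,.268,.0625),velocity=.06,f_stop=8),robot.current_tool_pos())
fingers.gripper_to(0.0,100); print("gap",robot.current_finger_gap(),robot.current_gripper_force(),robot.current_contact_force().round(1))
def st(m): print(m,robot.current_time_s(),(towarm(robot.current_tool_pos(),w)*1000).round(1),robot.current_tool_pos()[2].round(4),robot.current_contact_force().round(1),robot.current_torque().round(2))
st("gripped")
print(robot.line_to(P(.004,.215,.0625),velocity=.05,f_stop=12)); st("a")
print(robot.line_to(P(.004,.152,.0625),velocity=.05,f_stop=12)); st("b")
T=toolT();np.save("T4.npy",T); save(vision.grab_frame("wrist"),"w4.png"); cv2.imwrite("pics/s4.png",cv2.resize(vision.grab_frame("scene")[110:250,130:290,::-1],(800,600)[:2] and (640,560),interpolation=cv2.INTER_CUBIC))
a=cv2.imread("pics/w4.png");b=cv2.imread("pics/s4.png"); cv2.imwrite("pics/c4.png",np.hstack([cv2.resize(a,(400,300)),cv2.resize(b,(400,300))]))
E
```

```text
False [0.67368601 0.00269473 0.06295879]
gap 0.19162037548424524 97.53410339355469 [0.4 0.9 2.4]
gripped 16.975 [  4.3 268.1] 0.0633 [0.4 0.9 2.4] [-0.02  0.21 -0.06]
False
a 18.1833 [  4.8 216.7] 0.0633 [1.7 4.  4.9] [ 0.83 -0.12 -0.08]
False
b 19.5917 [  4.8 154.3] 0.0633 [0.8 6.  5.9] [ 0.9  -0.16 -0.02]
```

View pics/c4.png

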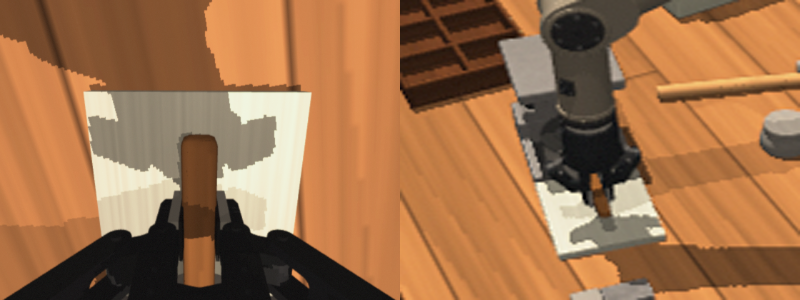

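The handle is centred on the landing (col 199 against 197), and the pot is level and about 24 mm short of home. I continue slowly against the contact.

```bash
python3 - <<'E'
from h import *
w=np.load("est.npz")["w"];c,s=np.cos(w[2]),np.sin(w[2])
P=lambda x,y,z:[w[0]+x*c-y*s,w[1]+x*s+y*c,z]
def st(m): print(m,round(robot.current_time_s(),2),(towarm(robot.current_tool_pos(),w)*1000).round(1),robot.current_tool_pos()[2].round(4),robot.current_contact_force().round(1),robot.current_torque().round(2),round(robot.current_finger_gap(),3))
for y in (.142,.136,.132,.129,.127,.125,.123,.121,.119,.117,.115):
    r=robot.line_to(P(.004,y,.0625),velocity=.03,f_stop=9); st((y,r))
    if r: break
E
```

```text
(0.142, False) 20.18 [  4.9 143.6] 0.0634 [1.2 4.1 5.6] [ 0.87 -0.14 -0.01] 0.189
(0.136, False) 20.52 [  5.  138.2] 0.0636 [1.9 3.6 5.3] [ 1.01 -0.13  0.05] 0.192
(0.132, False) 20.81 [  5.1 134.9] 0.0637 [0.9 5.5 7. ] [ 1.15 -0.19  0.01] 0.191
(0.129, False) 21.06 [  5.1 132.9] 0.0637 [0.2 6.9 6. ] [ 1.38 -0.24 -0.03] 0.19
(0.127, False) 21.31 [  5.1 131.6] 0.0637 [0.9 7.5 7.7] [ 1.53 -0.2  -0.04] 0.196
(0.125, False) 21.56 [  5.1 130.1] 0.0637 [2.9 7.8 7.5] [ 1.61 -0.24 -0.06] 0.193
(0.123, False) 21.81 [  5.  128.1] 0.0634 [1.3 8.3 5.1] [ 1.58 -0.4   0.08] 0.191
(0.121, False) 22.06 [  3.4 124.2] 0.0607 [ 3.5  5.3 -3.8] [ 1.55 -0.79  0.33] 0.191
(0.119, False) 22.31 [  3.5 122.4] 0.0606 [ 2.4  5.5 -4.4] [ 1.5  -0.71  0.36] 0.19
(0.117, False) 22.56 [  3.4 121.5] 0.0605 [ 2.5  6.8 -2.6] [ 1.76 -0.76  0.28] 0.191
(0.115, False) 22.81 [  3.4 121.5] 0.0606 [ 2.8  9.4 -2.5] [ 2.11 -0.77  0.2 ] 0.191
```

The pot dropped (z fell at y≈126) and reached the contact's end. I ease back slightly, settle it flat, and look before releasing.

```bash
python3 - <<'E'
from h import *
w=np.load("est.npz")["w"];c,s=np.cos(w[2]),np.sin(w[2])
P=lambda x,y,z:[w[0]+x*c-y*s,w[1]+x*s+y*c,z]
def st(m): print(m,round(robot.current_time_s(),2),(towarm(robot.current_tool_pos(),w)*1000).round(1),robot.current_tool_pos()[2].round(4),robot.current_contact_force().round(1),robot.current_torque().round(2),round(robot.current_finger_gap(),3))
robot.line_to(P(.004,.118,.0605),velocity=.02); st("back")
r=robot.line_to(P(.004,.118,.0545),velocity=.02,f_stop=10); st(r)
robot.pause(.2); st("p")
fingers.gripper_to(0.5,40); robot.pause(.3); st("rel")
T=toolT();np.save("T5.npy",T);a=vision.grab_frame("wrist"); b=vision.grab_frame("top")
save(np.hstack([cv2.resize(a,(400,300)),cv2.resize(b[135:210,330:430],(400,300),interpolation=cv2.INTER_CUBIC)]),"c5.png")
E
```

```text
back 23.14 [  3.5 121.9] 0.059 [ 2.3  5.8 -0.6] [ 1.44 -0.56  0.22] 0.189
True 23.41 [  4.2 122.8] 0.0569 [-0.3  2.2  3.3] [-0.09  0.11 -0.02] 0.191
p 23.61 [  4.3 123.8] 0.0569 [-0.4  0.4  5. ] [-0.36  0.2  -0.08] 0.191
rel 24.28 [  4.2 126. ] 0.0565 [ 0.2 -0.9 -0.1] [-0.02 -0.01  0.03] 0.504
```

View pics/c5.png

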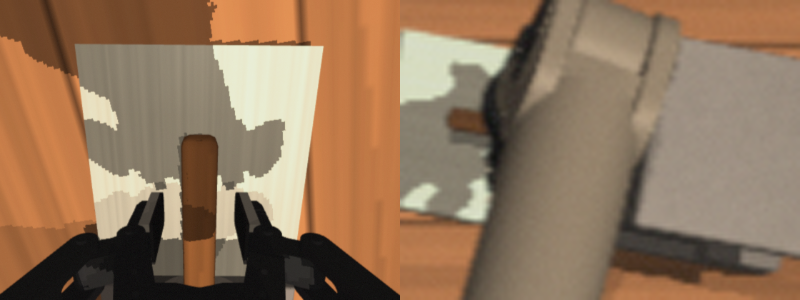

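Released, with the handle height matching a flat pot at home. I retract and check.

```bash
python3 - <<'E'
from h import *
w=np.load("est.npz")["w"];c,s=np.cos(w[2]),np.sin(w[2])
P=lambda x,y,z:[w[0]+x*c-y*s,w[1]+x*s+y*c,z]
robot.line_to(P(.004,.128,.13),velocity=.1)
robot.line_to(P(.004,.25,.24),velocity=.2)
T=toolT(); a=vision.grab_frame("wrist"); b=vision.grab_frame("scene")
save(np.hstack([cv2.resize(a,(400,300)),cv2.resize(b[110:250,130:290],(400,300),interpolation=cv2.INTER_CUBIC)]),"c6.png")
np.save("T6.npy",T); print(robot.current_time_s())
E
```

```text
26.3417
```

View pics/c6.png

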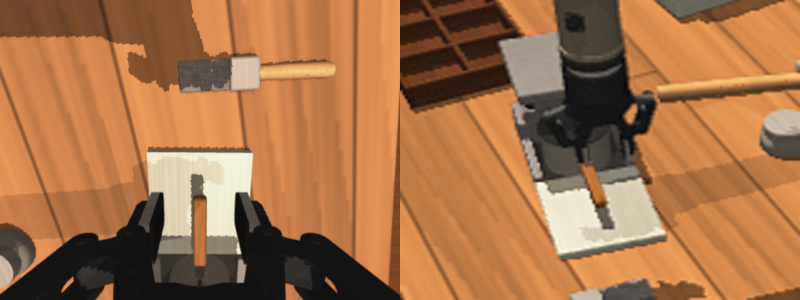

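```bash
python3 - <<'E'
from h import *
w=np.load("est.npz")["w"];T=np.load("T6.npy")
print((towarm(wray((281,275.5),.066,T),w)*1000).round(1),(towarm(wray((208,214),.014,T),w)*1000).round(1),(towarm(wray((353,214),.014,T),w)*1000).round(1))
c,s=np.cos(w[2]),np.sin(w[2])
print(robot.current_contact_force().round(1)); 
robot.line_to([w[0]-.26*s-.05,w[1]+.26*c,.34],velocity=.2)
b=vision.grab_frame("scene"); t=vision.grab_frame("top")
save(np.hstack([cv2.resize(t[120:225,310:450],(400,300),interpolation=cv2.INTER_CUBIC),cv2.resize(b[110:230,150:310],(400,300),interpolation=cv2.INTER_CUBIC)]),"c7.png")
E
```

```text
[  5.1 175.8] [-68.6 218. ] [ 77.6 218.6]
[-0.4  0.9 -0.2]
```

View pics/c7.png

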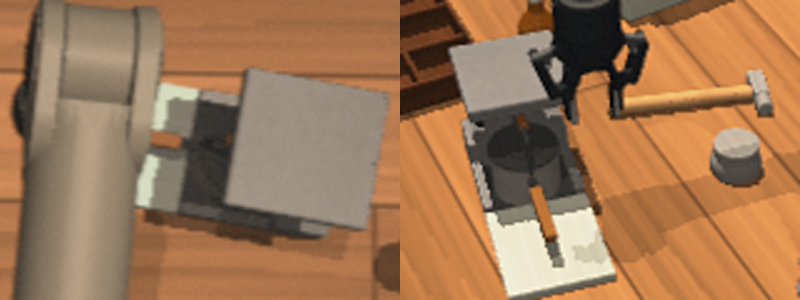

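The pot sits flat in the bay under the hood, with its handle over the landing. The handle tip reads y=175.8 mm, so the axis is at about 0, and the bystanders I can see have not moved. I hand the job in.

```bash
python3 -c "
from h import *
print(workorder.close_job(),robot.current_time_s())"
```

```text
the job is handed in; nothing more can be done
the job is handed in; nothing more can be done
```

The pot is in the warmer's bay, sitting flat and released, and the job is handed in. I did not see a verdict; the last clock reading was 26.3 s of the 54 s allowed, before one final move.

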